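# Set the bottle marking jig to 40 degrees and clamp it

## Robot

A 6-joint arm with a two-finger parallel gripper is mounted at the origin on the work surface. World frame = base frame: x ahead of the robot, y to its left, z up, the work surface at z = 0. Lengths are in mm, angles in rad, forces in N, time in s.
With the tool pointing down it reaches from about 300 to 775 mm from the base axis. Payload 14.6 kg.
Tool frame: the origin (TCP) lies midway between the tips of the shut fingers; the grasp point (between the pads) lies 19 mm behind it; z points along the fingers, y is the line along which they close (so a half turn about z gives the same grasp; the last joint's range is limited). The gripper opens to 94 mm and grips with 3 to 60 N. Pads are 16 mm wide; open, the fingers measure 119 mm over their backs; the gripper's body (75 mm by 177 mm) begins 78 mm behind the grasp point.
Start: joints at [-1.207, 0.3, 1.521, -0, 1.321, -0.067], TCP at [229.671, -499.74, 205.446] pointing down, gripper open.
Joint ranges: [-3.03, 3.03], [-0.79, 2.21], [0.23, 2.52], [-1.04, 4.18], [0, 3.07], [-2.55, 2.55]. Speed limits (rad/s): [2.22, 2.22, 2.57, 3.14, 3.14, 3.14].

## Interface

Orientations are given as [roll, pitch, yaw] about the fixed x, y, z axes, in that order (R = Rz(yaw) Ry(pitch) Rx(roll)).
In Python, from cell import manip, camera gives the robot as it stands.
- The arm moves only by the tool move_arm, never from a script. Its arguments are lists of equal length, an entry for each row: "dp": the shift along the world's x, y, z in mm, a list of three; "rotation": the turn, a rotation vector about the world's x, y, z in rad, a list of three; "hand": the opening, from 0 (shut) to 1 (fully open). A call has 1 to 10 rows; each row shifts and turns the commanded pose from where the row before left it; what a row does not reach is not made up. A row lasts 1/8 s, in which the tool goes at most 62.5 mm and 10.7 degrees, less where a joint would pass 70% of its speed; a pose out of reach is approached as far as the arm can. A call with a gripper value outside its range is refused whole. The fingers move at their own pace and stop on an object; "newtons" is the grip in N (left out, the last holds). Time passes only in rows, so rows that do not move let the fingers close. It gives the time, the measured TCP pose, the force, the opening and the grip force at its end, in the units of the state.
- manip.read_state(): the state, without advancing time (a new reading comes with each control period).
- camera(name): name is "scene" or "top" or "wrist"; returns a dict with "image" (384x512x3 uint8, red, green, blue), "fx", "fy", "cx", "cy" (pixels), "R" (3x3) and "t" (3): a world point X has camera coordinates R X + t; the wrist camera has in their place "mount" (4x4, takes a point from camera to tool coordinates, whose origin is the TCP and whose axes are the flange's). Camera axes: x right, y down, z forward; pixel columns grow to the right and rows downward; lengths in mm; the calibration is good to about 2 mm. A picture is of the moment at which its call begins: read the wrist's pose just before it. There is no depth.
- manip.sign_off(): hands the job in; it is judged then, once.
The state is a dict: "clock": time; "joints": joint angles; "qd": joint speeds; "effort": joint torques, N m; "eef_pos": TCP position; "eef_rot": TCP orientation; "wrist_force": force on the tool from outside, world axes, zero at the start; "moment": the same for the moment, N m; "finger_gap": finger opening in mm; "finger_force": force on a finger pad.
Only numpy, scipy, OpenCV 4.12 (cv2) and the standard library are available. Lean on these libraries where they do the work, as an engineer would, in place of code of your own. Each camera call takes 0.05 s, during which the arm holds its last target. There are 200 camera calls.

## Task

Lower the square black bottle upright into the square nest of the marking jig's rotary table, right down on the nest floor. Then turn the table until its scale reads 40 degrees at the index line, and after that press the clamp lever fully down to lock it. Leave the other bottles where they stand.

Things in the scene. Friction and masses are not known exactly. Their poses are not given: they have to be found in the camera images.
- square_bottle: The only square bottle: black, body 56 x 56 mm, 98 mm tall, with a neck and a round cap of 36 mm diameter from 108 to 140 mm above the underside; about 0.24 kg. It starts upright on the bench among three other bottles. Origin: centre of the underside, z up, x and y square to its sides. It may face any of four ways in the nest.
- jig: Fixed bottle marking jig: aluminium plate 235 x 270 mm, 14 thick, with a black rotary disc (diameter 176, top 30 mm above the bench). Origin: on the disc's axis at bench height; yaw varies. The index block is on its +x side, the clamp lever along its -y edge; a solid marking head, 139 mm tall, stands at x 82 to 132, y -81 to -42 mm.
- index_line (a point): Inner end of the index line, a black line on a fixed aluminium block just outside the disc rim, 91 mm from the disc's axis along the jig's +x, level with the disc top (30 mm above the bench).
- rotary_table (a joint): Scale reading in rad: the white line standing at the index line (40 degrees = 0.698). Lines every 10 degrees, 0 to 130: long (28 mm) at 0, 30, 60, 90, 120, else short (14 mm); a dot each side of the zero line's inner end. Grows as the disc turns counter-clockwise from above. Moves 0 to 140 degrees with light friction (0.12 N m), stays where left; starts at 80 to 125.
- nest (a point): Centre of the nest floor, on the disc's axis, 30 mm above the bench; its axes turn with the disc. The nest is a square 62 mm wide inside, its sides square to this point's x and y: four aluminium walls 14 mm tall and 5 mm thick, open at the corners.
- handle_top (a point): Top of the table's turning handle: an upright round steel post, 16 mm in diameter, on an arm of the disc, 115 mm from the disc's axis. The top is 86 mm above the bench; the post is free down to 30 mm above the bench, where the 22 mm wide arm starts. At a reading of v degrees the post stands at v + 60 degrees, counter-clockwise from the jig's +x.
- clamp_lever (a joint): Angle of the clamp lever in rad: 0 is fully down (level), larger is raised. It starts raised 0.8 to 1.05 (its ball then reaches up to 140 mm above the bench) and stays where it is left; about 0.25 N m turns it. It stops at 0.
- lever_ball (a point): Centre of the black ball (24 mm diameter) at the end of the steel clamp lever, 105 mm from the pivot. Fully down, the lever points along the jig's -x and the ball centre is 36 mm above the bench.
- lever_pivot (a point): Pivot of the clamp lever, 60 mm along x and -135 mm along y from the jig's origin, 36 mm above the bench; the hinge axis is the jig's y. The raised ball is above and on the jig's -x side of the pivot.
- round_bottle: Bystander: round black bottle, 58 mm diameter, 125 mm tall. Origin at its underside. Not to be moved.
- wide_jar: Bystander: round black jar with a paper label, 68 mm diameter, 85 mm tall. Origin at its underside. Not to be moved.
- slim_bottle: Bystander: slim round black bottle, 44 mm diameter, 120 mm tall. Origin at its underside. Not to be moved.
Not all that is in view belongs to the job. Leave any red or yellow look-alike of the square_bottle alone.

How it is judged (in metres and radians):
On the way, in this order (a step that is already met when the one before it is completed fails the run):
1. the square bottle is lowered into the nest, still held, its underside within 10 mm of the nest floor; lever still raised (horizontal distance between square_bottle and nest below 0.009 m and z of square_bottle in the frame of nest below 0.01 m and contact force between the fingers and square_bottle above 0.5 N and value of joint clamp_lever above 0.5 rad), for 0.05 s.
2. with the bottle seated and the lever still raised, the table is turned to 40 degrees (37 to 43) (horizontal distance between square_bottle and nest below 0.007 m and z of square_bottle in the frame of nest below 0.005 m and angle between square_bottle's own z axis and vertical below 0.08 rad and value of joint rotary_table between 0.645772 and 0.750492 rad and value of joint clamp_lever above 0.5 rad), for 0.3 s.
3. the clamp lever is pressed fully down (value of joint clamp_lever below 0.08 rad and value of joint rotary_table between 0.645772 and 0.750492 rad), for 0.2 s.
At the end, for the whole second after the job is handed in: The square bottle stands upright and at rest on the nest floor (within 7 mm of its centre, underside within 5 mm of the floor), the scale reads 40 degrees within 3 degrees, and the clamp lever is fully down (within 0.08 rad) (all of step 3 and horizontal distance between square_bottle and nest below 0.007 m and z of square_bottle in the frame of nest below 0.005 m and angle between square_bottle's own z axis and vertical below 0.08 rad and linear speed of square_bottle below 0.02 m/s); the robot touches nothing.
It fails at once if another bottle is displaced by more than 40 mm (distance of any of round_bottle, wide_jar, slim_bottle from where it was at the start of the episode above 0.04 m).
It also fails if it takes over 58 s, if anything falls off the work surface, if the arm or the gripper's body presses on something with over 40 N, if the wrist force passes 120 N, or if a joint passes its speed limit or range.

## Working session

There is one attempt and no reset: what is moved stays moved. The work goes in short steps, Python scripts to look and compute and a tool call to move; the robot and the scene stay as the last step left them, time stands still between calls to the robot, and variables do not carry over. Pictures are saved under pics/ and viewed, at most 11 in all, crops included, and the job is handed in when it is done.

Besides the shell and the picture viewer there is one more tool, called after "Request:" in YAML: its name, and indented under it one key for each argument. move_arm: Moves the arm, as the interface text tells. Its arguments: {"type":"object","properties":{"dp":{"type":"array","items":{"type":"array","items":{"type":"number"}}},"rotation":{"type":"array","items":{"type":"array","items":{"type":"number"}}},"hand":{"type":"array","items":{"type":"number"}},"newtons":{"type":"number"}},"required":["dp","rotation","hand"]}

```bash
ls; mkdir -p pics; cat > h.py <<'E'
import numpy as np, cv2
from cell import manip, camera
def save(c,n): cv2.imwrite('pics/'+n,c['image'][:,:,::-1])
def ray(c,u,v,z):
    d=c['R'].T@np.array([(u-c['cx'])/c['fx'],(v-c['cy'])/c['fy'],1.]); o=-c['R'].T@c['t']
    return o+d*(z-o[2])/d[2]
def proj(c,X):
    p=c['R']@np.asarray(X,float)+c['t']; return np.array([c['fx']*p[0]/p[2]+c['cx'],c['fy']*p[1]/p[2]+c['cy']])
E
python3 - <<'E'
from h import *
import pickle
s=manip.read_state();print(s)
t=camera('top');c=camera('scene')
pickle.dump((t,c),open('v0.pkl','wb'))
for k in(t,c):
    k['R']=np.array(k['R']);k['t']=np.array(k['t']);print(k['fx'],k['cx'],-k['R'].T@k['t'],k['R'])
im=np.hstack([t['image'],c['image']])
cv2.imwrite('pics/top0.png',cv2.resize(t['image'][:,:,::-1],(800,600),interpolation=cv2.INTER_CUBIC))
cv2.imwrite('pics/sc0.png',cv2.resize(c['image'][:,:,::-1],(800,600),interpolation=cv2.INTER_CUBIC))
E
```

```text
pics
{'clock': 0.0, 'joints': array([-1.20663040e+00,  3.00488313e-01,  1.52157592e+00,  3.92916708e-05,
        1.32071284e+00, -6.65865036e-02]), 'qd': array([-0.00065198,  0.00164731,  0.0013407 ,  0.0015342 , -0.00149754,
       -0.00061532]), 'effort': array([-6.27059180e-04, -5.31805551e+01, -3.52735162e+01,  7.08354707e-02,
        2.44275777e-02, -1.38765149e-04]), 'eef_pos': array([ 229.57424178, -499.50502363,  204.87907717]), 'eef_rot': array([-3.14041339e+00, -1.16781396e-04,  4.30742615e-01]), 'wrist_force': array([-1.24373929,  0.86854125, -0.70834235]), 'moment': array([ 0.01874962,  0.02284853, -0.03809452]), 'finger_force': 0.0, 'finger_gap': 93.60127694752045}
416.63833211283406 261.4499962793685 [ 329.36131499  -99.833694   1441.53202567] [[ 0.02486399 -0.99968123  0.0043845 ]
 [-0.99319016 -0.02520142 -0.11374618]
 [ 0.11382042 -0.00152646 -0.99350017]]
454.9508188527899 256.4742320172149 [ 923.66610876 -967.82523028  851.19564924] [[ 0.89378155  0.44849938 -0.00168907]
 [ 0.27901394 -0.55896712 -0.78083736]
 [-0.3511492   0.69742675 -0.62473208]]
```

View pics/top0.png

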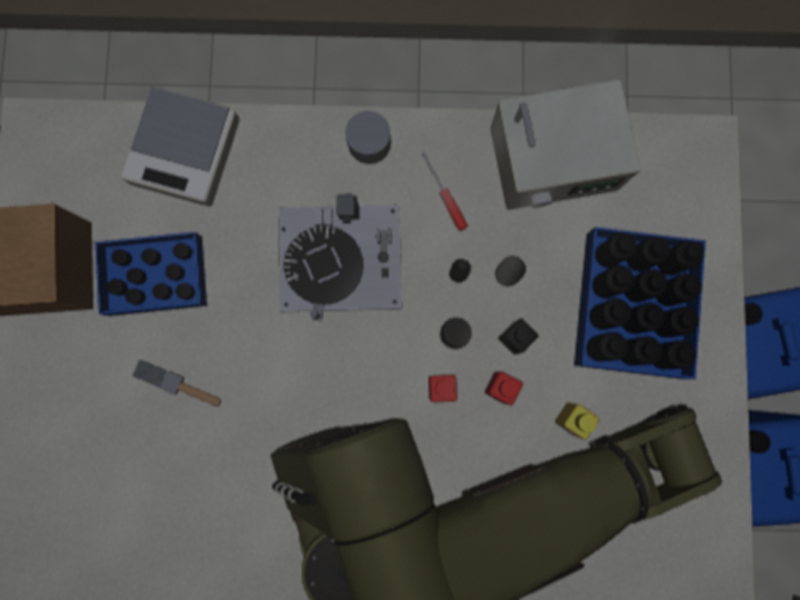

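View pics/sc0.png

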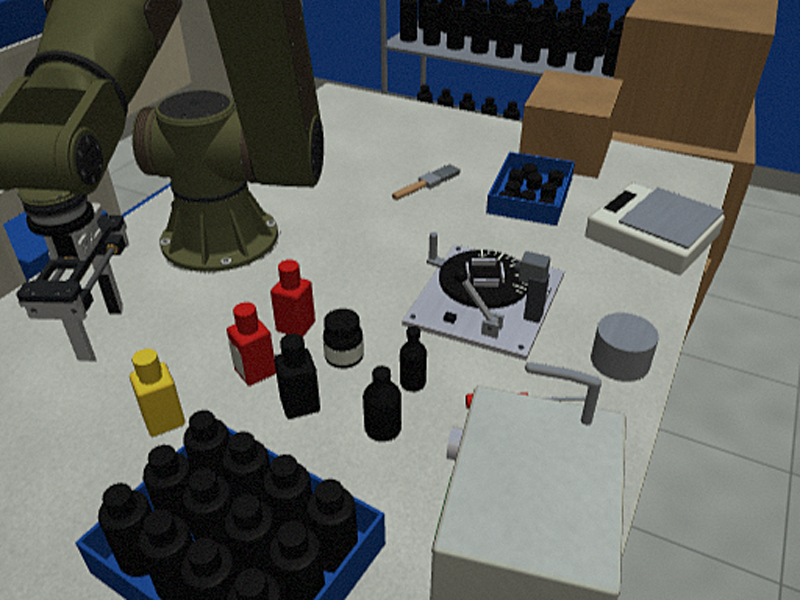

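Top view (800×600): the square black bottle is at (519,337). The other black candidates are round: slim (460,270), round (510,270) and jar (456,333). The red and yellow squares at (443,388), (505,388) and (579,421) are look-alikes. The jig disc is at (323,263), the index line at (327,215), the handle at (317,313) and the lever at (384,250). Next I'll measure coarsely and confirm with a crop.

```bash
python3 - <<'E'
from h import *
import pickle
t,c=pickle.load(open('v0.pkl','rb'))
for k in(t,c): k['R']=np.array(k['R']);k['t']=np.array(k['t'])
r=512/800
for n,u,v,z in [('cap',519,337,140),('slim',460,268,120),('round',510,268,125),('jar',456,333,85),('disc',323,263,30),('idx',327,222,30),('handle',317,311,86),('head',347,202,139),('yel',584,421,140),('red',507,388,140)]:
    print(n,ray(t,u*r,v*r,z).round())
im=t['image']; a=im[110:220,165:365]
cv2.imwrite('pics/crop0.png',cv2.resize(a[:,:,::-1],(800,440),interpolation=cv2.INTER_CUBIC))
g=cv2.cvtColor(im,cv2.COLOR_RGB2GRAY)
m=(g<60).astype(np.uint8)
cs,_=cv2.findContours(m[110:260,165:365],0,1)
for k in cs:
    if cv2.contourArea(k)>60: print(cv2.contourArea(k),cv2.minAreaRect(k), cv2.minEnclosingCircle(k))
E
```

```text
cap [ 415. -325.  140.]
slim [ 556. -206.  120.]
round [ 557. -308.  125.]
jar [ 424. -203.   85.]
disc [575.  88.  30.]
idx [667.  83.  30.]
handle [463.  89.  86.]
head [684.  29. 139.]
yel [ 253. -454.  140.]
red [ 314. -301.  140.]
88.5 ((153.82713317871094, 139.3252716064453), (20.181425094604492, 14.450145721435547), 52.4314079284668) ((155.8095245361328, 137.64285278320312), 10.368185997009277)
297.5 ((166.75, 105.24999237060547), (16.970561981201172, 19.091880798339844), 45.0) ((166.0, 104.5), 12.093486785888672)
266.5 ((126.0, 103.0), (18.0, 18.0), 90.0) ((126.19230651855469, 102.80769348144531), 9.730947494506836)
130.5 ((129.00003051757812, 63.00000762939453), (11.627553939819336, 14.310833930969238), 26.56505012512207) ((129.0, 63.0), 7.280210018157959)
226.5 ((161.25001525878906, 63.25), (14.849242210388184, 18.384775161743164), 45.0) ((161.5, 63.5), 9.617792129516602)
1693.0 ((41.90000534057617, 59.29999923706055), (48.746280670166016, 49.64070510864258), 63.43495178222656) ((41.21857833862305, 58.60109329223633), 25.60212516784668)
67.5 ((60.160892486572266, 25.358909606933594), (10.553961753845215, 16.815980911254883), 39.28940963745117) ((58.5, 24.0), 8.732224464416504)
78.5 ((193.69232177734375, 12.961535453796387), (8.04076099395752, 12.355316162109375), 78.69007110595703) ((193.8333282470703, 12.833333015441895), 7.075098514556885)
171.0 ((162.9807586669922, 10.403844833374023), (23.533931732177734, 12.355316162109375), 78.69007110595703) ((160.61111450195312, 10.722222328186035), 12.101777076721191)
```

View pics/crop0.png

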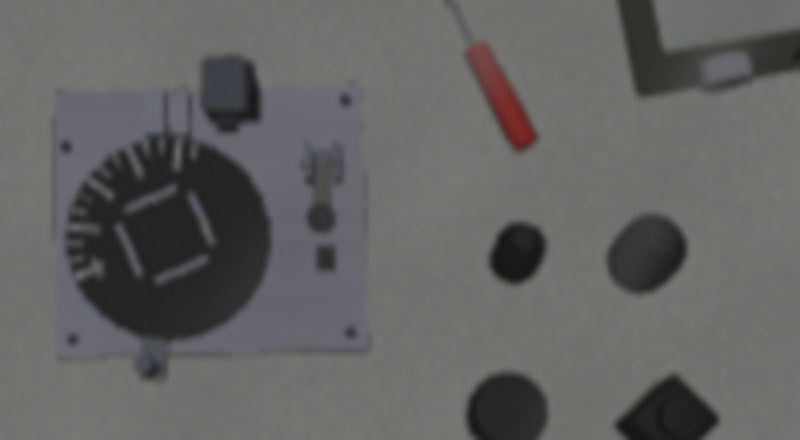

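The crop shows the square black body with a round cap at (668,412), while its black neighbours are all round. Moving above it for a close look.

Request:
move_arm:
  dp:
    - [30,30,25]
    - [30,30,25]
    - [30,30,25]
    - [30,30,25]
    - [30,30,20]
    - [35,25,10]
    - [0,0,0]
    - [0,0,0]
  rotation:
    - [0,0,0]
    - [0,0,0]
    - [0,0,0]
    - [0,0,0]
    - [0,0,0]
    - [0,0,0]
    - [0,0,0]
    - [0,0,0]
  hand: [1,1,1,1,1,1,1,1]

```text
clock: 1.1
eef_pos: [414.3, -324.9, 334.8]
eef_rot: [-3.141, 0.001, 0.431]
wrist_force: [-0.4, 0.2, -0.1]
finger_gap: 94.3
finger_force: 0.0
```

```bash
cat >> h.py <<'E'
from scipy.spatial.transform import Rotation as Ro
def wrist():
    s=manip.read_state(); c=camera('wrist'); M=np.array(c['mount'])
    Rt=Ro.from_euler('xyz',s['eef_rot']).as_matrix()
    Rc=Rt@M[:3,:3]; o=Rt@M[:3,3]+s['eef_pos']
    c['R']=Rc.T; c['t']=-Rc.T@o; return s,c
def cam(n):
    c=camera(n); c['R']=np.array(c['R']);c['t']=np.array(c['t']); return c
E
python3 - <<'E'
from h import *
s,c=wrist(); print(s['clock'],s['eef_pos'],s['eef_rot'],s['joints']); print(c['mount'],c['fx'],c['cx'],c['cy'],proj(c,[415,-325,140]))
import pickle; pickle.dump(c,open('w1.pkl','wb'))
cv2.imwrite('pics/w1.png',cv2.resize(np.clip(c['image'][:,:,::-1].astype(float)*1.8,0,255).astype(np.uint8),(800,600)))
E
```

```text
1.1 [ 414.26265504 -324.92926056  334.83707318] [-3.14069985e+00  6.42236762e-04  4.30981506e-01] [-7.34578886e-01  1.83361697e-01  1.36938580e+00 -2.38289581e-04
  1.58991885e+00  4.05231794e-01]
[[-2.20411515e-04 -9.66006365e-01 -2.58518189e-01  7.46651202e+01]
 [ 9.99999887e-01 -1.03995990e-04 -4.63993278e-04 -5.16592783e-01]
 [ 4.21335605e-04 -2.58518262e-01  9.66006279e-01 -1.79177819e+02]
 [ 0.00000000e+00  0.00000000e+00  0.00000000e+00  1.00000000e+00]] 284.6399189625891 258.287165919689 196.34700938549065 [259.21255315 177.41455675]
```

View pics/w1.png

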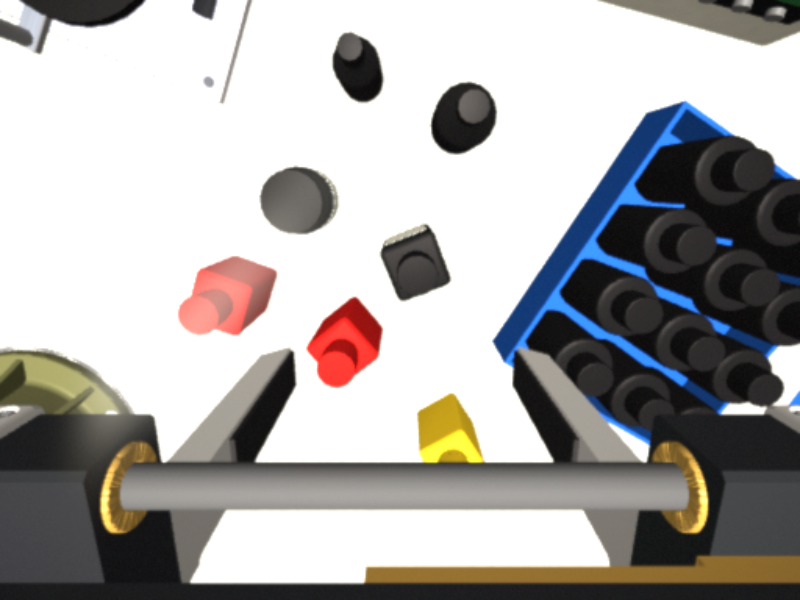

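```bash
python3 - <<'E'
from h import *
import pickle; c=pickle.load(open('w1.pkl','rb'))
im=c['image'][135:200,235:300]
a=np.clip(im[:,:,::-1].astype(float)*4,0,255).astype(np.uint8)
cv2.imwrite('pics/w1c.png',cv2.resize(a,(585,585),interpolation=cv2.INTER_CUBIC))
g=cv2.cvtColor(c['image'],cv2.COLOR_RGB2GRAY)
m=np.zeros_like(g);m[135:200,235:300]=(g[135:200,235:300]<55)
k=max(cv2.findContours(m,0,1)[0],key=cv2.contourArea)
p=cv2.approxPolyDP(k,2,True)[:,0];print(p.tolist());print(cv2.minAreaRect(k))
for q in p: print(q,ray(c,*q,98).round(1)[:2],ray(c,*q,0).round(1)[:2])
E
```

```text
[[272, 144], [271, 148], [244, 160], [256, 191], [287, 179], [277, 150]]
((265.0621337890625, 168.15087890625), (39.380409240722656, 35.89926528930664), 67.61986541748047)
[272 144] [ 459.7 -324.8] [ 454.4 -332.2]
[271 148] [ 453.9 -325.9] [ 447.3 -333.6]
[244 160] [ 421.7 -297.5] [ 407.5 -298.5]
[256 191] [ 386.6 -332.9] [ 364.1 -342.2]
[287 179] [ 422.6 -367.1] [ 408.6 -384.5]
[277 150] [ 455.  -335.1] [ 448.6 -344.9]
```

View pics/w1c.png

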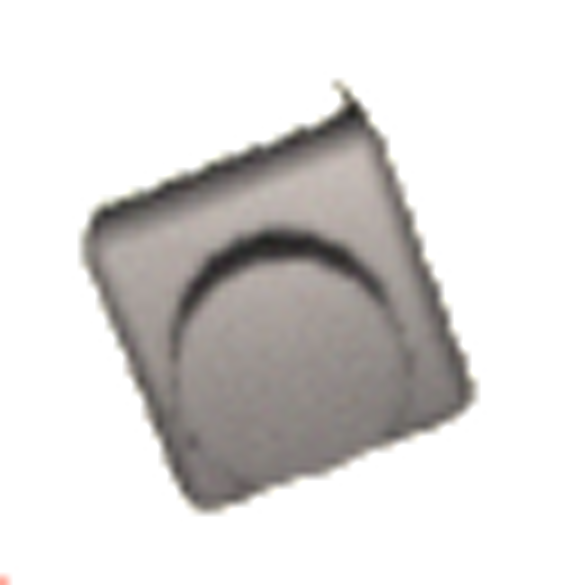

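The crop shows the top face with corners near (95,235), (370,130), (472,395) and (200,510), and the cap centred at (292,372).

```bash
python3 - <<'E'
from h import *
import pickle; c=pickle.load(open('w1.pkl','rb'))
f=lambda u,v,z: ray(c,235+u/9-.5,135+v/9-.5,z)[:2]
P=np.array([f(*p,98) for p in[(95,235),(370,130),(472,395),(200,510)]])
print(P.round(1),P.mean(0).round(1))
for i in range(4):
    d=P[(i+1)%4]-P[i]; print(np.hypot(*d).round(1),(np.degrees(np.arctan2(d[1],d[0]))%90).round(2))
print('cap',f(292,372,140), 0.431*57.3)
E
```

```text
[[ 421.5 -299.3]
 [ 455.5 -332.6]
 [ 423.4 -366.7]
 [ 386.8 -334. ]] [ 421.8 -333.1]
47.6 45.53
46.8 46.69
49.1 48.22
49.1 44.94
cap [ 421.26024731 -333.47613926] 24.696299999999997
```

Request:
move_arm:
  dp:
    - [4,-4,-20]
    - [3.5,-4.5,-50]
    - [0,0,-50]
    - [0,0,-50]
    - [0,0,-50]
    - [0,0,-40]
    - [0,0,-25]
    - [0,0,0]
    - [0,0,0]
  rotation:
    - [0,0,0.16]
    - [0,0,0.16]
    - [0,0,0.057]
    - [0,0,0]
    - [0,0,0]
    - [0,0,0]
    - [0,0,0]
    - [0,0,0]
    - [0,0,0]
  hand: [1,1,1,1,1,1,1,1,0.75]
  newtons: 30

```text
clock: 2.28
eef_pos: [422.2, -334.0, 51.5]
eef_rot: [3.14, -0.0, 0.807]
wrist_force: [0.4, 0.7, -0.2]
finger_gap: 87.1
finger_force: 0.0
```

Request:
move_arm:
  dp:
    - [0,0,0]
    - [0,0,0]
    - [0,0,0]
    - [0,0,0]
    - [0,0,0]
    - [0,0,0]
  rotation:
    - [0,0,0]
    - [0,0,0]
    - [0,0,0]
    - [0,0,0]
    - [0,0,0]
    - [0,0,0]
  hand: [0.3,0.3,0.3,0.3,0.3,0.3]
  newtons: 30

```text
clock: 3.02
eef_pos: [422.3, -333.3, 50.8]
eef_rot: [3.141, 0.0, 0.808]
wrist_force: [-2.7, 1.7, 5.8]
finger_gap: 55.9
finger_force: 30.0
```

Request:
move_arm:
  dp:
    - [0,0,30]
    - [0,0,50]
    - [0,0,50]
    - [10,30,40]
    - [15,50,30]
    - [15,55,20]
    - [15,55,20]
    - [13,53,10]
    - [0,30,0]
    - [0,0,0]
  rotation:
    - [0,0,0]
    - [0,0,0]
    - [0,0,0]
    - [0,0,0.1]
    - [0,0,0.1]
    - [0,0,0.1]
    - [0,0,0.1]
    - [0,0,0.1]
    - [0,0,0]
    - [0,0,0]
  hand: [0.3,0.3,0.3,0.3,0.3,0.3,0.3,0.3,0.3,0.3]

```text
clock: 4.28
eef_pos: [490.1, -58.6, 300.1]
eef_rot: [-3.141, -0.0, 1.311]
wrist_force: [0.4, 0.3, -4.0]
finger_gap: 56.0
finger_force: 30.0
```

```bash
python3 - <<'E'
from h import *
s,c=wrist(); print(s['clock'],s['eef_pos'],s['eef_rot'],s['finger_gap'],s['joints'])
import pickle; pickle.dump(c,open('w2.pkl','wb'))
cv2.imwrite('pics/w2.png',cv2.resize(np.clip(c['image'][:,:,::-1].astype(float)*1.3,0,255).astype(np.uint8),(800,600),interpolation=cv2.INTER_CUBIC))
print(proj(c,[575,88,30])*800/512,proj(c,[667,83,30])*800/512)
E
```

```text
4.275 [490.10685839 -58.56907456 300.05675734] [-3.14088442e+00 -9.01396265e-05  1.31057232e+00] 56.02384085745213 [-1.93232258e-01  1.15400186e-01  1.52491730e+00  1.37673713e-04
  1.50197578e+00  6.69821989e-02]
[452.4555239   89.08201602] [551.77956969  66.51166775]
```

View pics/w2.png

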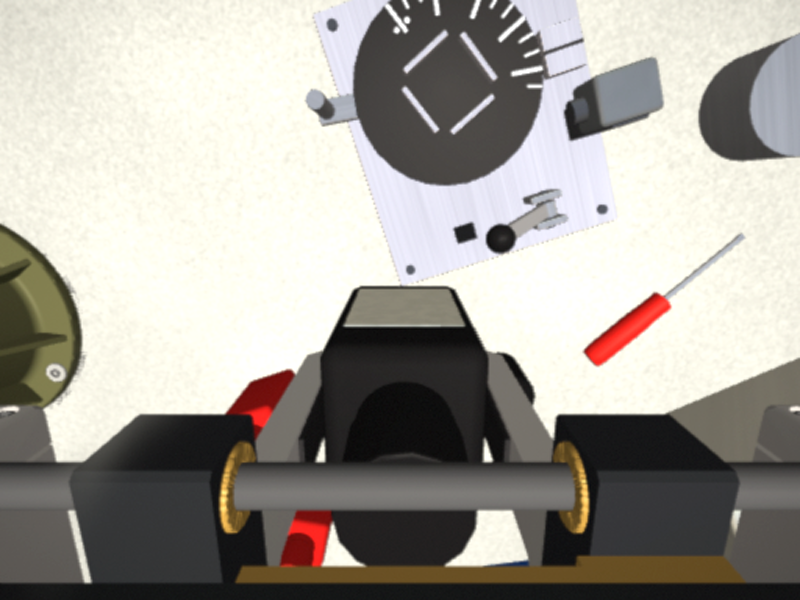

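View: held bottle with its label at (405,305), jig disc around (450,90), nest walls at (425,52), (480,57), (472,114) and (421,110), lever ball at (501,238), handle top at (317,98). Next I'll measure the walls, the scale lines and the jig.

```bash
python3 - <<'E'
from h import *
import pickle; c=pickle.load(open('w2.pkl','rb'))
k=512/800; g=cv2.cvtColor(c['image'],cv2.COLOR_RGB2GRAY)
W=[]
m=((g>95)).astype(np.uint8)
n,l,st,ce=cv2.connectedComponentsWithStats(m,connectivity=8)
for i in range(1,n):
    if 12<st[i,4]<200 and ce[i][1]<95 and 220<ce[i][0]<350:
        ys,xs=np.where(l==i); 
        Z=44 if st[i,4]>0 and np.hypot(*(ce[i]-np.array([450,83])*k))<40 else 30
        P=np.array([ray(c,x,y,Z)[:2] for x,y in zip(xs,ys)]).astype(np.float32)
        (cx,cy),(w,h),a=cv2.minAreaRect(P); 
        v=np.linalg.svd(P-P.mean(0))[2][0]
        print(ce[i].round(1),st[i,4],Z,P.mean(0).round(1),round(max(w,h),1),round(min(w,h),1),'dir',round(np.degrees(np.arctan2(v[1],v[0]))%180,1))
for nme,u,v,z in [('handle',315,96,86),('ball',501,238,None),('hole TL',333,25,14),('hole R',602,210,14),('hole B',410,270,14),('idxA',543,47,30),('idxA2',583,40,30),('idxB',546,77,30),('idxB2',586,66,30)]:
    for zz in ([z] if z else [100,120,130]): print(nme,ray(c,u*k,v*k,zz).round(1))
# disc ellipse
a=np.clip(c['image'][0:120,215:385,::-1].astype(float)*1.2,0,255).astype(np.uint8)
cv2.imwrite('pics/w2c.png',cv2.resize(a,(799,564),interpolation=cv2.INTER_CUBIC))
E
```

```text
[259.5   2.2] 19 30 [550.8 166.2] 8.0 3.6 dir 108.9
[279.1   4.5] 39 30 [576.2 156.5] 11.9 5.0 dir 88.1
[303.6   5.5] 49 30 [608.8 146.6] 15.2 5.3 dir 52.7
[314.9   2.2] 18 30 [624.8 146.5] 7.1 3.7 dir 37.3
[272.   32.5] 166 44 [556.6 121.8] 48.6 5.7 dir 25.2
[305.8  35.5] 169 44 [600.8 106.2] 48.1 5.9 dir 115.2
[339.8  33.6] 32 30 [650.7  99.3] 14.7 3.7 dir 5.1
[337.   44.9] 82 30 [644.2  85.9] 29.0 4.9 dir 175.4
[268.6  69.6] 159 44 [540.5  77.4] 48.4 6.0 dir 115.5
[301.9  72.6] 153 44 [585.1  61.5] 48.6 5.8 dir 25.6
handle [457.7 102.6  86. ]
ball [577.9 -46.6 100. ]
ball [574.2 -43.3 120. ]
ball [572.4 -41.7 130. ]
hole TL [483. 172.  14.]
hole R [699.1 -59.   14. ]
hole B [493.5 -68.6  14. ]
idxA [662.1 100.8  30. ]
idxA2 [697.9  97.1  30. ]
idxB [660.4  75.8  30. ]
idxB2 [697.3  75.4  30. ]
```

View pics/w2c.png

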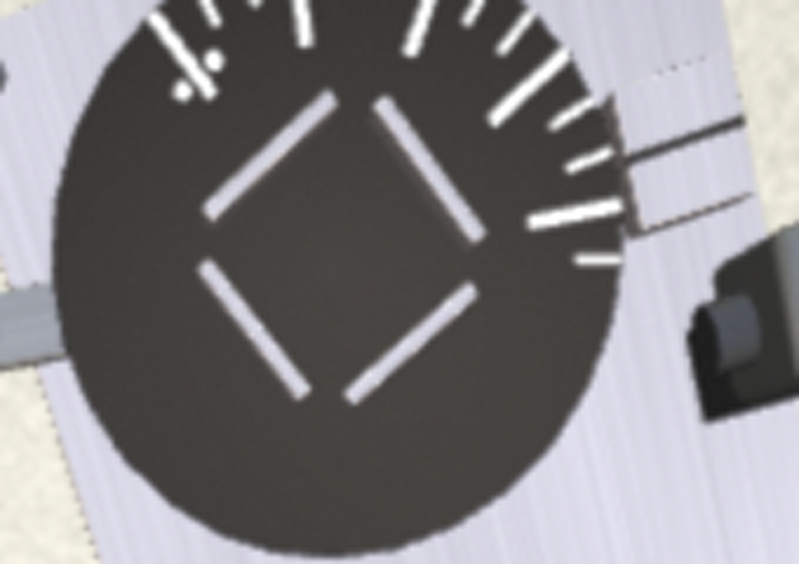

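Request:
move_arm:
  dp:
    - [20,38,0]
    - [20,38,0]
    - [20,38,0]
    - [20.7,36.3,-20]
    - [0,0,-50]
    - [0,0,-50]
    - [0,0,-40]
    - [0,0,-20]
    - [0,0,0]
    - [0,0,0]
  rotation:
    - [0,0,0.15]
    - [0,0,0.15]
    - [0,0,0.15]
    - [0,0,0.15]
    - [0,0,0.102]
    - [0,0,0]
    - [0,0,0]
    - [0,0,0]
    - [0,0,0]
    - [0,0,0]
  hand: [0.3,0.3,0.3,0.3,0.3,0.3,0.3,0.3,0.3,0.3]

```text
clock: 5.58
eef_pos: [571.5, 89.5, 121.4]
eef_rot: [3.14, 0.0, 2.009]
wrist_force: [-0.2, 0.1, -3.2]
finger_gap: 55.9
finger_force: 30.0
```

```bash
python3 - <<'E'
from h import *
s,c=wrist(); print(s['clock'],s['eef_pos'],s['eef_rot'],s['finger_gap'],s['joints'])
import pickle; pickle.dump(c,open('w3.pkl','wb'))
t=cam('top'); q=cam('scene'); pickle.dump((t,q),open('v3.pkl','wb'))
A=cv2.resize(np.clip(c['image'][:,:,::-1].astype(float)*1.5,0,255).astype(np.uint8),(400,300),interpolation=cv2.INTER_AREA)
p=proj(q,[571,92,60]).astype(int);print(p)
f=lambda k,p,w,h:cv2.resize(np.clip(k['image'][p[1]-h:p[1]+h,p[0]-w:p[0]+w,::-1].astype(float)*2,0,255).astype(np.uint8),(800,300 if h<60 else 500),interpolation=cv2.INTER_CUBIC)
B=f(q,p,80,50)
A=np.hstack([A,np.zeros_like(A)])
cv2.imwrite('pics/w3.png',np.vstack([A,B]))
E
```

```text
5.575 [571.46826304  89.4717483  121.40888251] [3.14047475e+00 4.86072572e-04 2.00901588e+00] 55.88555691895851 [ 9.20234004e-02  4.41157727e-01  1.53167488e+00 -8.46962288e-05
  1.16754353e+00 -3.46163234e-01]
[310 167]
```

View pics/w3.png

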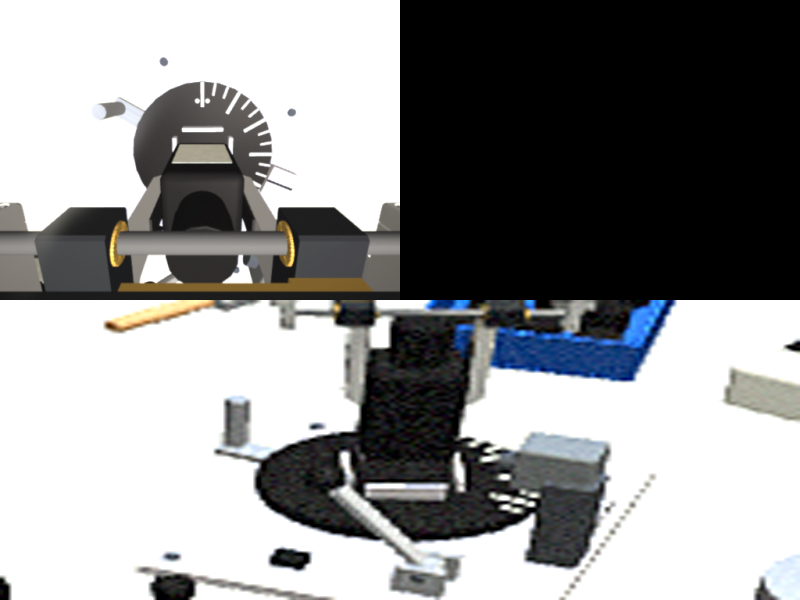

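```bash
python3 - <<'E'
from h import *
import pickle; c=pickle.load(open('w3.pkl','rb'))
g=cv2.cvtColor(c['image'],cv2.COLOR_RGB2GRAY)
m=(g>90).astype(np.uint8); n,l,st,ce=cv2.connectedComponentsWithStats(m)
i=l[166,259]; ys,xs=np.where(l==i)
P=np.array([ray(c,x,y,44)[:2] for x,y in zip(xs,ys)]);w=P.mean(0)
v=np.linalg.svd(P-w)[2][0];a=np.degrees(np.arctan2(v[1],v[0]))%180
print(st[i],w,a); x=np.array([np.cos(np.radians(a+90)),np.sin(np.radians(a+90))]); print('nest',w-33.5*x, w+33.5*x)
E
```

```text
[232 162  54   7 372] [556.14537846 122.46453191] 25.165211005982584
nest [570.39057736  92.14417063] [541.90017955 152.7848932 ]
```

Both measurements agree: nest at (570.6, 91.9), nest yaw 115.2°. Correcting the lag and lowering.

Request:
move_arm:
  dp:
    - [-0.9,2.4,0]
    - [0,0,-12]
    - [0,0,-12]
    - [0,0,-8]
    - [0,0,-6]
    - [0,0,0]
  rotation:
    - [0,0,0]
    - [0,0,0]
    - [0,0,0]
    - [0,0,0]
    - [0,0,0]
    - [0,0,0]
  hand: [0.3,0.3,0.3,0.3,0.3,0.3]

```text
clock: 6.48
eef_pos: [569.8, 92.4, 82.0]
eef_rot: [-3.141, -0.0, 2.01]
wrist_force: [0.8, -0.6, -3.2]
finger_gap: 55.6
finger_force: 30.0
```

Request:
move_arm:
  dp:
    - [0.5,-0.4,-1]
    - [0,0,-0.5]
    - [0,0,0]
  rotation:
    - [0,0,0]
    - [0,0,0]
    - [0,0,0]
  hand: [0.3,0.3,0.3]

```text
clock: 6.85
eef_pos: [570.5, 92.1, 81.1]
eef_rot: [3.141, 0.0, 2.01]
wrist_force: [-0.3, -0.6, -3.9]
finger_gap: 55.9
finger_force: 30.0
```

Request:
move_arm:
  dp:
    - [0,0,-0.5]
    - [0,0,0]
    - [0,0,0]
    - [0,0,0]
    - [0,0,0]
    - [0,0,0]
    - [0,0,0]
    - [0,0,0]
    - [0,0,0]
    - [0,0,0]
  rotation:
    - [0,0,-0.1]
    - [0,0,-0.16]
    - [0,0,-0.16]
    - [0,0,-0.16]
    - [0,0,-0.16]
    - [0,0,-0.16]
    - [0,0,-0.16]
    - [0,0,-0.14]
    - [0,0,-0.067]
    - [0,0,0]
  hand: [0.3,0.3,0.3,0.3,0.3,0.3,0.3,0.3,0.3,0.3]

```text
clock: 8.1
eef_pos: [571.5, 92.1, 81.0]
eef_rot: [3.14, -0.002, 0.742]
wrist_force: [5.2, 0.3, -2.9]
finger_gap: 55.9
finger_force: 30.0
```

```bash
python3 - <<'E'
from h import *
s,c=wrist(); print(s['clock'],s['eef_pos'],s['eef_rot'],s['wrist_force'],s['moment'],s['joints'])
import pickle; pickle.dump(c,open('w4.pkl','wb'))
A=np.clip(c['image'][:,:,::-1].astype(float)*1.3,0,255).astype(np.uint8)
cv2.imwrite('pics/w4.png',cv2.resize(A,(800,600),interpolation=cv2.INTER_CUBIC))
E
```

```text
8.1 [571.48440134  92.07015838  81.00719437] [ 3.13978366e+00 -2.23385424e-03  7.41833098e-01] [ 5.1554502   0.29330622 -2.92113996] [-0.01738387 -1.26249538  0.01012092] [ 9.65114575e-02  4.89661193e-01  1.56375044e+00 -1.14931971e-04
  1.08530836e+00  9.25530192e-01]
```

View pics/w4.png

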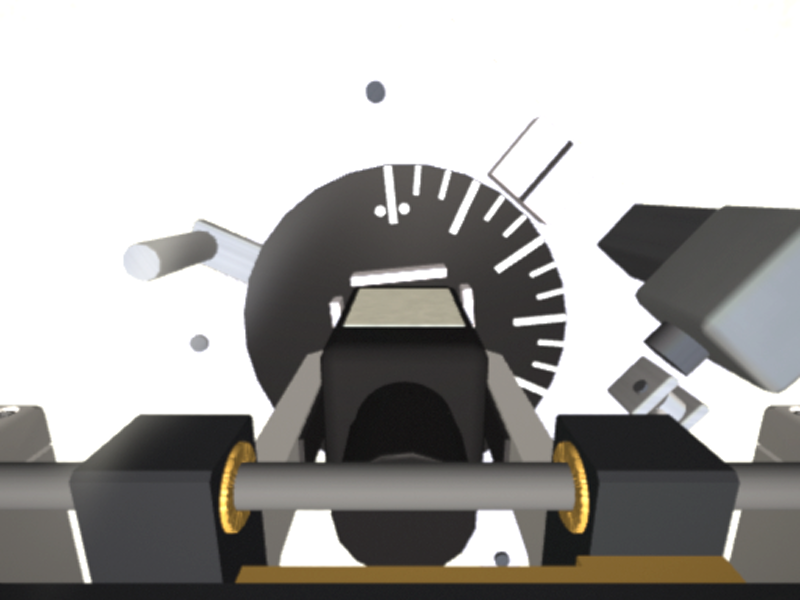

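The zero line with its dots is at (390,195), 30 at (463,208), 40 at (495,208), 50 at (513,226), and the index line runs (522,197)–(570,143). The reading is about 45. Computing it exactly.

```bash
cat > rd.py <<'E'
from h import *
import pickle
def lines(c,C,rng=(66,87)):
    g=cv2.cvtColor(c['image'],cv2.COLOR_RGB2GRAY); o=[]
    n,l,st,ce=cv2.connectedComponentsWithStats((g>110).astype(np.uint8))
    for i in range(1,n):
        if 15<st[i,4]<400:
            w=ray(c,*ce[i],30)[:2]; d=w-C
            if rng[0]<np.hypot(*d)<rng[1]: o.append((round(np.degrees(np.arctan2(d[1],d[0])),1),round(np.hypot(*d),1),st[i,4],(ce[i]/.64).round()))
    return sorted(o,key=lambda a:a[0])
def idx(c,C,pts):
    for p in pts:
        d=ray(c,p[0]*.64-.3,p[1]*.64-.3,30)[:2]-C; print('idx',np.hypot(*d).round(1),np.degrees(np.arctan2(d[1],d[0])).round(2))
E
python3 - <<'E'
from rd import *
c=pickle.load(open('w4.pkl','rb')); C=np.array([570.6,91.9])
for r in lines(c,C): print(*r)
idx(c,C,[(521,198),(545,171),(570,143)])
E
```

```text
idx 92.1 2.91
idx 109.2 2.8
idx 126.4 2.7
```

```bash
python3 - <<'E'
from rd import *
c=pickle.load(open('w4.pkl','rb')); C=np.array([570.6,91.9])
g=cv2.cvtColor(c['image'],cv2.COLOR_RGB2GRAY)
# intensity along circle radius 80 at z=30
a=np.arange(-60,60,.25); 
for r in (78,82):
    P=[proj(c,[C[0]+r*np.cos(np.radians(t)),C[1]+r*np.sin(np.radians(t)),30]) for t in a]
    v=cv2.remap(g.astype(np.float32),np.float32([[p[0] for p in P]]),np.float32([[p[1] for p in P]]),1)[0]
    b=np.where(v>np.percentile(v,50)+25)[0]
    for q in np.split(b,np.where(np.diff(b)>2)[0]+1):
        if len(q): print(r,round((a[q]*v[q]).sum()/v[q].sum(),2),len(q))
E
```

```text
78 -51.87 12
78 -41.88 16
78 -31.92 12
78 -22.0 13
78 -12.0 15
78 -2.02 13
78 7.91 12
78 17.98 15
78 27.99 13
78 38.01 13
78 48.07 16
82 -51.81 11
82 -41.89 14
82 -31.9 12
82 -21.98 11
82 -12.02 15
82 -1.94 12
82 8.0 11
82 17.98 15
82 28.07 12
82 38.01 11
82 48.02 15
```

Reading is 45.2°, jig yaw 2.8°. I'll turn 5.2° more, then back off within the slack.

Request:
move_arm:
  dp:
    - [0,0,0]
    - [0,0,0]
    - [0,0,0]
    - [0,0,0]
    - [0,0,0]
  rotation:
    - [0,0,-0.05]
    - [0,0,-0.04]
    - [0,0,0]
    - [0,0,0.04]
    - [0,0,0.04]
  hand: [0.3,0.3,0.3,0.3,0.3]

```text
clock: 8.78
eef_pos: [570.5, 91.9, 80.7]
eef_rot: [3.141, 0.0, 0.734]
wrist_force: [-0.4, -1.4, -1.1]
finger_gap: 55.8
finger_force: 30.0
```

```bash
cat > rr.py <<'E'
from rd import *
s,c=wrist(); print(s['clock'],s['eef_pos'],s['eef_rot'],s['wrist_force'])
C=np.array([570.6,91.9]); pickle.dump(c,open('wl.pkl','wb'))
g=cv2.cvtColor(c['image'],cv2.COLOR_RGB2GRAY)
a=np.arange(-60,120,.25); r=80
P=np.float32([proj(c,[C[0]+r*np.cos(np.radians(t)),C[1]+r*np.sin(np.radians(t)),30]) for t in a])
v=cv2.remap(g.astype(np.float32),P[None,:,0],P[None,:,1],1)[0]
b=np.where(v>np.percentile(v,40)+25)[0]
print([(round((a[q]*v[q]).sum()/v[q].sum(),1),len(q)) for q in np.split(b,np.where(np.diff(b)>2)[0]+1) if len(q)])
E
python3 rr.py
```

```text
8.775 [570.46430891  91.92014512  80.73914754] [3.14136310e+00 1.19700649e-04 7.34378340e-01] [-0.42536755 -1.40463226 -1.13514087]
[(np.float64(-57.2), 12), (np.float64(-47.2), 15), (np.float64(-37.3), 11), (np.float64(-27.3), 11), (np.float64(-17.4), 16), (np.float64(-7.3), 12), (np.float64(2.6), 12), (np.float64(12.6), 16), (np.float64(22.6), 12), (np.float64(32.7), 13), (np.float64(42.7), 17)]
```

Reads 39.9°. Release and lift.

Request:
move_arm:
  dp:
    - [0,0,0]
    - [0,0,0]
    - [0,0,0]
    - [0,0,0]
    - [0,0,20]
    - [0,0,40]
    - [0,0,50]
    - [0,0,50]
    - [0,0,40]
    - [0,0,0]
  rotation:
    - [0,0,0]
    - [0,0,0]
    - [0,0,0]
    - [0,0,0]
    - [0,0,0]
    - [0,0,0]
    - [0,0,0]
    - [0,0,0]
    - [0,0,0]
    - [0,0,0]
  hand: [0.9,0.9,0.9,0.9,0.9,0.9,0.9,0.9,0.9,0.9]

```text
clock: 10.07
eef_pos: [571.3, 92.2, 283.6]
eef_rot: [3.138, -0.004, 0.733]
wrist_force: [-0.7, -1.0, -0.0]
finger_gap: 84.4
finger_force: 0.0
```

```bash
python3 rr.py; python3 - <<'E'
from h import *
y=np.radians(2.75);R=np.array([[np.cos(y),-np.sin(y)],[np.sin(y),np.cos(y)]]);C=np.array([570.6,91.9])
f=lambda a:np.r_[R@[60-105*np.cos(a),-135]+C,36+105*np.sin(a)]
for a in(0,.8,1.05):print(a,f(a).round(1))
# ball: rays of scene/top/w2 views
import pickle
c=pickle.load(open('w2.pkl','rb'))
for a in np.arange(.75,1.1,.05): print(round(a,2),(proj(c,f(a))/.64).round(0),end=' ')
E
```

```text
10.075 [571.26042695  92.178623   283.60010769] [ 3.13835892 -0.00445678  0.7327494 ] [-0.68078942 -0.95449858 -0.03263216]
[(np.float64(-57.1), 14), (np.float64(-47.1), 19), (np.float64(-37.1), 16), (np.float64(-27.1), 15), (np.float64(-17.2), 20), (np.float64(-7.1), 15), (np.float64(2.8), 15), (np.float64(12.8), 20), (np.float64(22.8), 16), (np.float64(32.8), 15), (np.float64(42.8), 19)]
0 [532.1 -45.1  36. ]
0.8 [563.9 -43.6 111.3]
1.05 [584.8 -42.6 127.1]
0.75 [481. 241.] 0.8 [487. 240.] 0.85 [492. 239.] 0.9 [498. 238.] 0.95 [503. 237.] 1.0 [510. 236.] 1.05 [516. 235.] 1.1 [522. 233.]
```

Bottle released and table unmoved at 40.0°. The lever is at about 0.93 rad, ball at about (574, -43, 120). Moving above it with fingers shut and body parallel to the lever.

Request:
move_arm:
  dp:
    - [0,-30,0]
    - [0,-35,0]
    - [0,-35,0]
    - [2,-35,-20]
    - [1,0,-40]
    - [0,0,-40]
    - [0,0,-20]
    - [0,0,0]
  rotation:
    - [0,0,0.15]
    - [0,0,0.15]
    - [0,0,0.15]
    - [0,0,0.15]
    - [0,0,0.15]
    - [0,0,0.136]
    - [0,0,0]
    - [0,0,0]
  hand: [0.5,0,0,0,0,0,0,0]

```text
clock: 11.12
eef_pos: [572.2, -42.8, 157.8]
eef_rot: [-3.137, -0.001, 1.619]
wrist_force: [-0.3, -0.9, 0.7]
finger_gap: 8.3
finger_force: 0.0
```

```bash
python3 rr.py; python3 - <<'E'
from h import *
s,c=wrist(); print(s['finger_gap'])
A=np.clip(c['image'][:,:,::-1].astype(float)*1.3,0,255).astype(np.uint8)
q=cam('scene');p=proj(q,[571,0,60]).astype(int)
B=np.clip(q['image'][p[1]-75:p[1]+75,p[0]-100:p[0]+100,::-1].astype(float)*1.6,0,255).astype(np.uint8)
cv2.imwrite('pics/w5.png',np.hstack([cv2.resize(A,(400,300)),cv2.resize(B,(400,300),interpolation=cv2.INTER_CUBIC)]))
E
```

```text
11.125 [572.22177122 -42.78441439 157.81696815] [-3.13679373e+00 -8.85570238e-04  1.61858122e+00] [-0.28484782 -0.87707733  0.72899261]
[(np.float64(-11.0), 410)]
4.0486083578715935
```

View pics/w5.png

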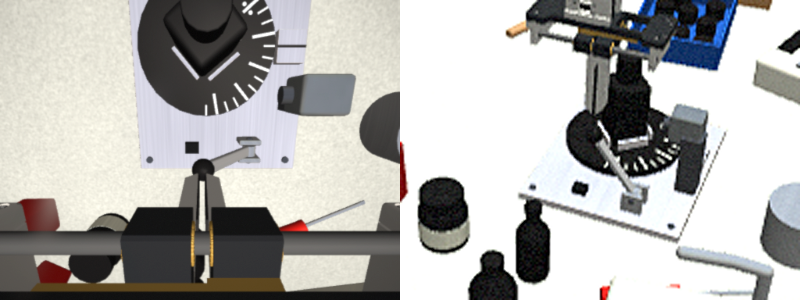

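Request:
move_arm:
  dp:
    - [1,0,-23]
    - [-6,-0.2,-8]
    - [-10,-0.5,-11]
    - [-12,-0.5,-17]
    - [-8,-0.5,-19]
    - [-3.5,-0.2,-16]
    - [-1,-0.1,-12]
    - [0,0,0]
  rotation:
    - [0,0,0]
    - [0,0,0]
    - [0,0,0]
    - [0,0,0]
    - [0,0,0]
    - [0,0,0]
    - [0,0,0]
    - [0,0,0]
  hand: [0,0,0,0,0,0,0,0]

```text
clock: 12.28
eef_pos: [534.0, -44.9, 53.9]
eef_rot: [-3.141, -0.0, 1.619]
wrist_force: [-0.0, 0.2, 0.3]
finger_gap: 0.4
finger_force: 0.0
```

Request:
move_arm:
  dp:
    - [0,0,-3]
    - [0,0,-2]
    - [0,0,0]
  rotation:
    - [0,0,0]
    - [0,0,0]
    - [0,0,0]
  hand: [0,0,0]

```text
clock: 12.65
eef_pos: [534.2, -45.0, 49.5]
eef_rot: [3.141, 0.0, 1.619]
wrist_force: [-0.3, -0.4, 0.5]
finger_gap: 0.5
finger_force: 0.2
```

Request:
move_arm:
  dp:
    - [0,0,-2]
    - [0,0,-2]
    - [0,0,0]
  rotation:
    - [0,0,0]
    - [0,0,0]
    - [0,0,0]
  hand: [0,0,0]

```text
clock: 13.02
eef_pos: [534.3, -45.0, 47.2]
eef_rot: [3.141, 0.0, 1.619]
wrist_force: [-9.8, 0.9, 22.5]
finger_gap: 0.2
finger_force: 11.5
```

Against the stop at 22 N. Hold, lift clear and check.

Request:
move_arm:
  dp:
    - [0,0,0]
    - [0,0,0]
    - [0,0,15]
    - [0,0,30]
    - [0,0,50]
    - [0,-20,50]
    - [0,-20,30]
    - [0,0,0]
  rotation:
    - [0,0,0]
    - [0,0,0]
    - [0,0,0]
    - [0,0,0]
    - [0,0,0]
    - [0,0,0]
    - [0,0,0]
    - [0,0,0]
  hand: [0,0,0,0,0,0,0,0]

```text
clock: 14.02
eef_pos: [534.7, -86.0, 222.7]
eef_rot: [3.138, 0.001, 1.617]
wrist_force: [-0.5, 0.4, -0.1]
finger_gap: 0.3
finger_force: 0.0
```

```bash
python3 rr.py; python3 - <<'E'
from h import *
s,c=wrist()
A=np.clip(c['image'][:,:,::-1].astype(float)*1.3,0,255).astype(np.uint8)
q=cam('scene');p=proj(q,[571,40,60]).astype(int)
B=np.clip(q['image'][p[1]-60:p[1]+60,p[0]-80:p[0]+80,::-1].astype(float)*1.6,0,255).astype(np.uint8)
print(p, proj(q,[532.1,-45.1,36])-p+[80,60], proj(c,[532.1,-45.1,36])/1.28)
cv2.imwrite('pics/w6.png',np.hstack([cv2.resize(A,(400,300)),cv2.resize(B,(400,300),interpolation=cv2.INTER_CUBIC)]))
E
```

```text
14.025 [534.66473345 -85.97159195 222.74645133] [3.13753454e+00 1.16267244e-03 1.61742262e+00] [-0.54074525  0.36546067 -0.08727531]
[(np.float64(-18.5), 346)]
[304 176] [55.47864866 80.1416834 ] [201.9787225  116.44334828]
```

View pics/w6.png

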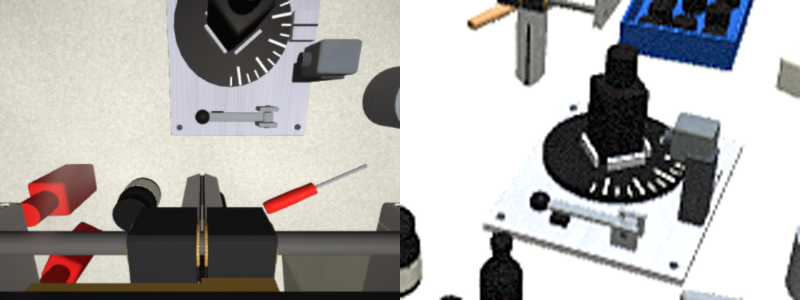

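The lever is down: ball at (202,117) against 202,116 expected when level. The bottle sits upright in the nest. One last scale check, then hand in.

```bash
sed -i 's/arange(-60,120/arange(-80,5/' rr.py; python3 rr.py && python3 -c "
from cell import manip; print(manip.sign_off())"
```

```text
14.175 [533.53740403 -84.4309221  219.24443659] [-3.13986406e+00 -6.21001248e-04  1.61895644e+00] [-0.92478412 -0.62942544 -0.46329171]
[(np.float64(-76.9), 17), (np.float64(-66.9), 14), (np.float64(-56.9), 13), (np.float64(-46.9), 16), (np.float64(-37.0), 13), (np.float64(-27.0), 13), (np.float64(-17.0), 15), (np.float64(-7.0), 11), (np.float64(2.9), 12)]
the job is handed in; nothing more can be done
None
```

The job is handed in at about 14 s: the square bottle is released upright in the nest, the last camera measurement put the scale at about 40°, and the lever is pressed fully down; the sign-off returned no verdict.

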